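# Shut the pan box and its drawer

## Task

The top drawer of the small grey-blue parts cabinet stands out, and the lid of the flat white box lying in it is tipped up. With a fingertip, and with the drawer still out, tip the lid over towards the drawer front and press it fully shut; then push the drawer fully home by its front. Only push: do not lift or tip up the box or the small steel bar beside it, and leave everything else on the bench and on the cabinet where it is.

Things in the scene. Friction and masses are not known exactly. Their poses are not given: they have to be found in the camera images.
- parts_drawers: Fixed parts cabinet of painted sheet metal with three drawers one above another, 160 (x) x 200 (y) x 150 mm high. Origin under its middle on the bench; its own -x is the direction in which the drawers come out (roughly towards the robot), its y runs along the drawer fronts, z up. The front opening lies at x = -74 mm, its flat top at z = 150 mm. Only the top drawer moves.
- parts_drawers_drawer2 (a joint): How far the top drawer is out, m: 0 fully home (front flush with the cabinet), at most 0.12; about 0.11 at the start. It runs easily (friction under 1 N), has no spring and stays where it is left.
- drawer_front (a point): Point on the outer face of the top drawer's front, mid-width, at cabinet height z = 132 mm; moves with the drawer; axes as the cabinet's. The front is 193 mm wide, z = 101 to 147 mm; a lip handle 50 mm wide at its middle sticks out 13 mm at z = 109 to 119 mm, the face above is flat. Inside: 188 mm wide, floor (a dark rubber mat) at z = 113 mm, side walls up to z = 140 mm.
- box_center (a point): Centre (half-way up, 14 mm above the drawer floor) of the loose flat white box, closed size 69 (x) x 101 (y) x 28 mm, about 0.4 kg, lying free in the left or the right half of the drawer with its front close to the drawer's front wall. Its axes are within a few degrees of the cabinet's. Its lid hinges along the box's rear (+x) edge, the edge nearer the cabinet.
- lid_hinge (a point): Middle of the lid's hinge line (along the box's y), 34.5 mm behind the box's centre and 19.5 mm above the box's underside.
- lid_edge (a point): Middle of the lid's free edge, 69 mm from the hinge line; moves with the lid. The lid is 101 mm wide.
- pan_box_lid (a joint): Box lid's angle, rad: 0 shut, 1.57 upright, 2.09 at most (leaning back to the cabinet); 1.75 to 2.05 at the start. Outer face 8.5 mm off the hinge line. Stiff hinge (under 1 N at the edge moves it, no spring): the lid stays where it is left, so push it all the way down, without haste (about 5 cm/s), or it drags the box along. A finger can go behind it just above the cabinet's top.
- shim_center (a point): Centre of a loose small steel bar, 10 x 34 x 8 mm, lying on the drawer floor beside the box; a bystander that rides along in the drawer.
- screwdriver: Bystander: yellow-handled screwdriver, 213 mm; origin at the middle of its underside.
- tape_roll: Bystander: roll of tape, 82 mm across, 24 mm high; origin at the middle of its underside.
- stopwatch: Bystander: black stopwatch, 70 x 58 x 18 mm; origin at the middle of its underside.
- die_holder: Bystander: small wooden block with two metal dies, 32 x 60 x 26 mm, standing on top of the cabinet towards its back; origin at the middle of its underside.
- spanner: Bystander: open-ended spanner, 182 mm; origin at the middle of its underside.
- marker_black: Bystander: marker pen, 135 mm; origin at the middle of its underside.
- weight: Bystander: slotted steel weight, 63 mm across, 36 mm high; origin at the middle of its underside.
- pan_box: The same white box; origin at the middle of its underside, axes as the box's.
There are look-alikes about, which are no part of the job. Of the things like the pan_box, leave any that is red or turquoise; of the rest the smaller one is meant.

How it is judged:
On the way, in this order (a step that is already met when the one before it is completed fails the run):
1. the box's lid is pushed shut while the drawer is still out (value of joint pan_box_lid below 0.06 rad and value of joint parts_drawers_drawer2 above 0.08 m), for 0.2 s.
2. the drawer is pushed fully home with the lid shut (value of joint pan_box_lid below 0.06 rad and value of joint parts_drawers_drawer2 below 0.004 m), for 0.2 s.
At the end, for the whole second after the job is handed in: The lid is within 0.06 rad of shut, the top drawer within 4 mm of fully home, and the box lies flat and at rest on the drawer's floor (all of step 2 and z of box_center in the frame of parts_drawers between 0.12 and 0.136 m and angle between box_center's own z axis and vertical below 0.1 rad and linear speed of pan_box below 0.01 m/s); the robot touches nothing.
It fails at once if the box is lifted (20 mm) or tipped up (0.35 rad) (z of box_center in the frame of parts_drawers above 0.148 m or angle between box_center's own z axis and vertical above 0.35 rad).
It fails at once if the steel bar is lifted out of the drawer (25 mm) (z of shim_center in the frame of parts_drawers above 0.143 m).
It fails at once if another thing on the bench or the cabinet is moved by more than 30 mm (distance of any of screwdriver, tape_roll, stopwatch, die_holder, spanner, marker_black, weight from where it was at the start of the episode above 0.03 m).
It also fails if it takes over 48 s, if anything falls off the work surface, if the arm or the gripper's body presses on something with over 40 N, if the wrist force passes 120 N, or if a joint passes its speed limit or range.

## Robot

A 6-joint arm with a two-finger parallel gripper is mounted at the origin on a cart in front of the work surface, level with it; the furniture and walls round the work are solid. World frame = base frame: x ahead of the robot, y to its left, z up, the work surface at z = 0. Lengths are in m, angles in rad, forces in N, time in s.
With the tool pointing down it reaches from about 0.275 to 0.875 m from the base axis. Payload 12.5 kg.
Tool frame: the origin (TCP) lies at the very end of the fingers, on their centre line; the grasp point (between the pads) lies 19 mm behind it; x points along the fingers, y is the direction in which the jaws open and shut, and the axes are right-handed (so a half turn about x gives the same grasp; the last joint's range is limited). The gripper opens to 85 mm and grips with 20 to 120 N. Pads are 22 mm wide; open, the fingers measure 114 mm over their backs; the gripper's body (76 mm by 85 mm) begins 54 mm behind the grasp point. The pads swing forward as they close: fully open they stand 13 mm farther back than shut.
Start: joints at [-1.236, 0.351, 1.652, -0, 1.139, -0.085], TCP at [0.224, -0.502, 0.231] pointing down, gripper open.
Joint ranges: [-2.75, 2.75], [-0.79, 2.1], [0.01, 2.65], [-1.57, 4.71], [0.07, 3.14], [-2.87, 2.87]. Speed limits (rad/s): [2.22, 2.22, 2.79, 3.14, 3.14, 3.14].

## Interface

Orientations are given as a 3x3 rotation matrix whose columns are the frame's x, y, z axes.
In Python, from bench import manip gives the robot as it stands. Calls block until the motion is done:
- manip.move_ptp(position, orientation): joint-space move of the TCP to a pose.
- manip.move_l(position, attitude=None, max_speed=0.15): straight line of the TCP; attitude=None keeps the orientation; max_speed is the mean speed in m/s.
- manip.move_j(angles): joint-space move.
- manip.set_gripper(opening, effort=None): opening from 0.0 (shut) to 1.0 (fully open); effort is the grip in N (None keeps the last); returns when the fingers have stopped.
- manip.dwell(seconds).
- manip.inverse_kinematics(position, orientation): joint angles nearest the present ones, or None.
- manip.grab_frame(name): name is "side" or "top"; returns (picture, depth): 400x640x3 uint8, red, green, blue; 400x640 float32, m along the optical axis (not along the pixel's ray), 0 where there is no reading.
- manip.get_calibration(name): a dict with "camera_matrix" (3x3 intrinsics, pixels), "R" (3x3) and "t" (3): a world point X has camera coordinates R X + t. Camera axes: x right, y down, z forward; pixel columns grow to the right and rows downward; lengths in m; the calibration is good to about 2 mm. A picture is of the moment at which its call begins. get_calibration takes no time and is no camera call.
A pose or a line that the arm cannot do raises manip.Unreachable and nothing moves.
- manip.sign_off(): hands the job in, once; it reports no verdict.
Trained networks look in the newest picture that a camera, given by its name, has taken for a name from the list of things; names that differ only in an ending like _2 or _b are one class to them, and where a whole thing is asked for, a point or a joint stands for the part that bears it (a point fixed in the world has none). Each returns a list of dicts, best first, with "confidence" (0 to 1); they miss things now and then, are a little off and sometimes report something else, mostly with a low value. They report only what shows in the picture. A call takes as long as a camera call. They do not tell look-alikes from the thing itself.
- manip.look_for(camera, name): "at" ([x, y, z] in m, in world coordinates, good to about 4 mm: the middle of the surface that is visible of it).
Readings, each from a call of its own:
- manip.current_time(): time.
- manip.current_qpos(): joint angles.
- manip.current_joint_vel(): joint speeds.
- manip.current_joint_torque(): joint torques, N m.
- manip.current_ee_pos(): TCP position.
- manip.current_tcp_rot(): TCP orientation.
- manip.current_force(): force on the tool from outside, world axes, zero at the start.
- manip.current_ft_torque(): the same for the moment, N m.
- manip.current_grip_width(): opening from 0.0 (shut) to 1.0 (fully open).
Only numpy, scipy, OpenCV 4.12 (cv2) and the standard library are available. Lean on these libraries where they do the work, as an engineer would, in place of code of your own. Each camera call takes 0.05 s, during which the arm holds its last target. There are 200 camera calls.

## Working session

There is one attempt and no reset: what is moved stays moved. The work goes in short steps, each a Python script; the robot and the scene stay as the last script left them, time stands still between calls to the robot, and variables do not carry over. Pictures are saved under pics/ and viewed, about 8 in all and at most 12, crops included, and the job is handed in when it is done.

```bash
mkdir -p pics
cat > h.py <<'E'
import numpy as np, cv2
from bench import manip
def cloud(cam,d):
    c=manip.get_calibration(cam);K=np.array(c["camera_matrix"]);R=np.array(c["R"]);t=np.array(c["t"])
    v,u=np.mgrid[0:400,0:640]
    P=np.stack([(u-K[0,2])/K[0,0]*d,(v-K[1,2])/K[1,1]*d,d],-1)
    return (P-t)@R
def snap(cam,tag):
    im,d=manip.grab_frame(cam);np.savez(f"{tag}.npz",im=im,P=cloud(cam,d),d=d)
    cv2.imwrite(f"pics/{tag}.png",im[...,::-1]);return im,d
E
python3 - <<'E'
from h import *
for c in("side","top"):
    snap(c,c+"0")
    cal=manip.get_calibration(c);print(c,-np.array(cal["R"]).T@cal["t"])
    for n in("parts_drawers","drawer_front","pan_box","pan_box_lid","lid_edge","shim_center","die_holder","screwdriver","weight"):
        print(n,[(np.round(r["at"],3).tolist(),round(r["confidence"],2)) for r in manip.look_for(c,n)[:3]])
a=cv2.imread("pics/side0.png");b=cv2.imread("pics/top0.png")
E
```

```text
side [ 0.80918371 -1.23535932  0.78081379]
parts_drawers [([0.672, 0.06, 0.113], 0.91)]
drawer_front [([0.568, 0.147, 0.162], 0.71), ([0.575, 0.036, 0.115], 0.69)]
pan_box [([0.807, -0.279, 0.04], 0.95), ([0.605, -0.148, 0.035], 0.89), ([0.549, 0.137, 0.131], 0.88)]
pan_box_lid [([0.604, -0.14, 0.038], 0.92), ([0.808, -0.282, 0.038], 0.65), ([0.572, 0.15, 0.159], 0.62)]
lid_edge [([0.802, -0.281, 0.036], 0.97), ([0.802, -0.101, 0.024], 0.85), ([0.604, -0.135, 0.037], 0.73)]
shim_center []
die_holder [([0.724, 0.133, 0.165], 0.45)]
screwdriver [([0.399, 0.243, 0.024], 0.64)]
weight [([0.44, -0.266, 0.035], 0.66)]
top [0.44085267 0.01882115 1.26403068]
parts_drawers [([0.642, 0.106, 0.152], 0.72), ([0.433, -0.242, 0.04], 0.33)]
drawer_front [([0.559, 0.045, 0.118], 0.6)]
pan_box [([0.805, -0.271, 0.035], 0.85), ([0.598, -0.134, 0.036], 0.75), ([0.796, -0.093, 0.029], 0.62)]
pan_box_lid [([0.599, -0.132, 0.031], 0.76), ([0.796, -0.096, 0.026], 0.73), ([0.809, -0.278, 0.037], 0.6)]
lid_edge [([0.801, -0.096, 0.027], 0.91), ([0.599, -0.131, 0.036], 0.89), ([0.575, 0.143, 0.159], 0.85)]
shim_center [([0.437, -0.241, 0.037], 0.67), ([0.556, 0.051, 0.11], 0.55), ([0.461, -0.356, 0.014], 0.51)]
die_holder [([0.719, 0.153, 0.168], 0.71)]
screwdriver [([0.4, 0.256, 0.022], 0.54)]
weight [([0.434, -0.244, 0.037], 0.81)]
```

View pics/side0.png

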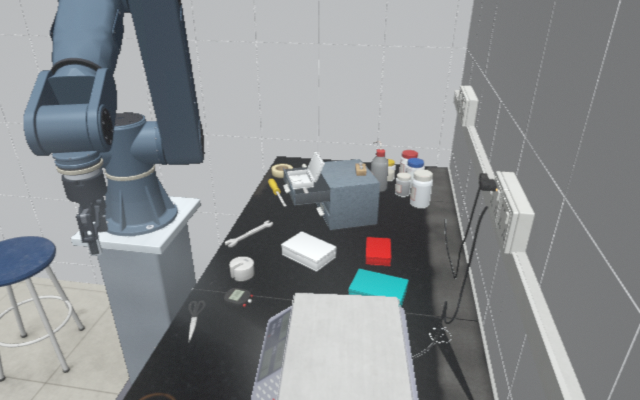

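View pics/top0.png

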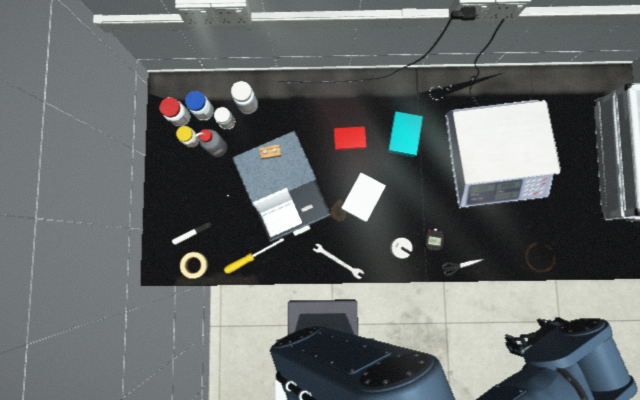

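The side view shows the cabinet at (345,195), with the drawer out and the lid tipped up near (315,165). The top view shows the cabinet turned by about 20°, its top around (270,165). The box is in the left half of the drawer at (275,212), and the bar at (307,207). Next I fit the geometry from the depth.

Run:
```python
from h import *
z=np.load("top0.npz");P=z["P"];im=z["im"]
m=(abs(P[...,2]-.15)<.006)&(P[...,0]>.5)&(P[...,0]<.85)&(P[...,1]>-.05)&(P[...,1]<.3)
sat=im.max(-1).astype(int); m&=(sat<150)
n,l,s,c=cv2.connectedComponentsWithStats(m.astype(np.uint8));k=1+s[1:,4].argmax();m=l==k
q=P[m];r=cv2.minAreaRect(q[:,:2].astype(np.float32)*1000);print("top rect",r,np.median(q[:,2]))
big=cv2.resize(im[120:250,220:345],None,fx=6,fy=6,interpolation=cv2.INTER_CUBIC)[:600]
ms=cv2.resize(m[120:250,220:345].astype(np.uint8),None,fx=6,fy=6)[:600]
cs,_=cv2.findContours(ms,0,2);big=np.ascontiguousarray(big);cv2.drawContours(big,cs,-1,(255,0,0),1)
cv2.imwrite("pics/topc.png",big[...,::-1])
z=np.load("side0.npz")["im"]
cv2.imwrite("pics/sidec.png",cv2.resize(z[140:235,265:390],None,fx=6,fy=6,interpolation=cv2.INTER_CUBIC)[...,::-1])
```

```text
top rect ((714.5672607421875, 55.23968505859375), (157.85060119628906, 10.900737762451172), 24.559186935424805) 0.14968779941878
```

View pics/topc.png

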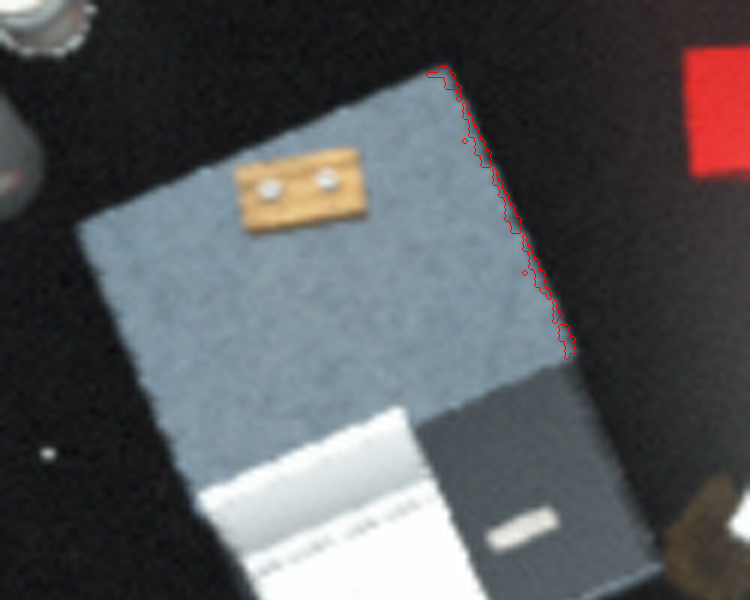

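View pics/sidec.png

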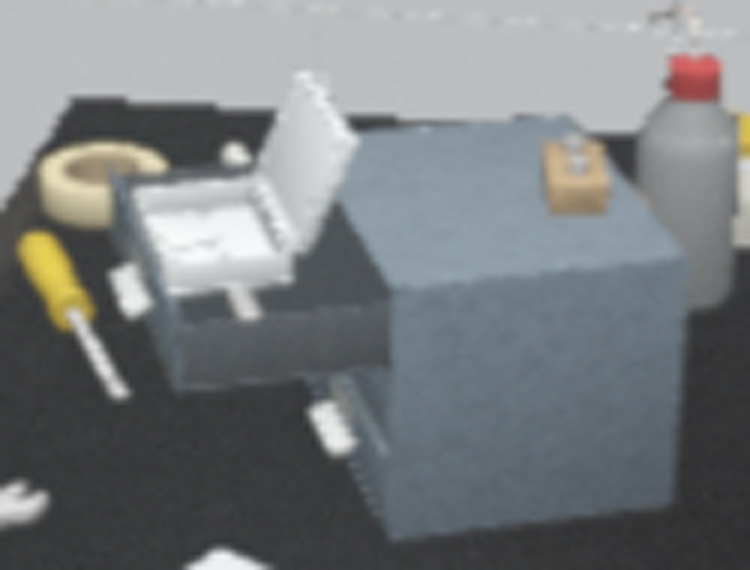

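```bash
cat > geo.py <<'E'
from h import *
def cab(tag):
    z=np.load(tag);P=z["P"];im=z["im"].astype(int)
    m=(abs(P[...,2]-.15)<.007)&(P[...,0]>.56)&(P[...,0]<.85)&(P[...,1]>-.05)&(P[...,1]<.3)&(im[...,2]-im[...,0]>10)
    n,l,s,c=cv2.connectedComponentsWithStats(m.astype(np.uint8));m=l==1+s[1:,4].argmax()
    return P[m]
E
python3 - <<'E'
from geo import *
for t in("top0.npz","side0.npz"):
    q=cab(t);r=cv2.minAreaRect(q[:,:2].astype(np.float32)*1000);print(t,len(q),r,np.median(q[:,2]))
    a,b=min(((r[2],r[1]),(r[2]-90,r[1][::-1])),key=lambda k:abs(k[0]));print("yaw",a,b)
    if t[0]=="t": yaw=np.radians(a);c=np.array(r[0])/1000
R=np.array([[np.cos(yaw),-np.sin(yaw)],[np.sin(yaw),np.cos(yaw)]])
for t in("top0.npz","side0.npz"):
    z=np.load(t);P=z["P"];im=z["im"].astype(int)
    L=np.concatenate([(P[...,:2]-c)@R,P[...,2:]],-1)
    w=(im.min(-1)>150)
    reg=(abs(L[...,0]+.13)<.08)&(abs(L[...,1])<.11)&(P[...,2]>.1)
    # lid / box white points
    m=reg&w&(P[...,2]>.15);p=L[m];print(t,"lid n",len(p),p.min(0),p.max(0))
    for lo in np.arange(.15,.21,.01):
        k=p[(p[:,2]>=lo)&(p[:,2]<lo+.01)]
        if len(k)>3:print(" z%.3f x med %.4f y %.4f..%.4f"%(lo+.005,np.median(k[:,0]),k[:,1].min(),k[:,1].max()))
    m=reg&w&(P[...,2]<.15)&(P[...,2]>.108);p=L[m]
    print(" box/bar white pct",np.percentile(p,[1,50,99],axis=0).round(4).tolist())
    # front: farthest -x points at z .125-.15
    m=(abs(L[...,1])<.097)&(L[...,0]<-.15)&(L[...,0]>-.25)&(P[...,2]>.138)&(P[...,2]<.152);p=L[m]
    print(" front rim",len(p),np.percentile(p,[2,10,50,90],axis=0).round(4).tolist() if len(p) else 0)
E
```

```text
top0.npz 3170 ((676.570556640625, 143.93487548828125), (161.48825073242188, 200.42529296875), 23.005535125732422) 0.15023329525206225
yaw 23.005535125732422 (161.48825073242188, 200.42529296875)
side0.npz 1144 ((675.9633178710938, 141.8629150390625), (161.30555725097656, 210.43695068359375), 23.41016960144043) 0.15011158676402336
yaw 23.41016960144043 (161.30555725097656, 210.43695068359375)
top0.npz lid n 353 [-0.10379864 -0.01027264  0.1501077 ] [-0.06658676  0.09880797  0.20016824]
 z0.155 x med -0.0937 y -0.0096..0.0988
 z0.165 x med -0.0902 y -0.0094..0.0907
 z0.175 x med -0.0860 y -0.0092..0.0889
 z0.185 x med -0.0834 y -0.0090..0.0907
 z0.195 x med -0.0807 y -0.0103..0.0905
 box/bar white pct [[-0.2024, -0.0474, 0.1102], [-0.1405, 0.0367, 0.1176], [-0.0685, 0.0941, 0.1487]]
 front rim 98 [[-0.1931, -0.0954, 0.1387], [-0.1929, -0.0836, 0.1402], [-0.1914, 0.0037, 0.146], [-0.1846, 0.0865, 0.149]]
side0.npz lid n 202 [-0.10403839 -0.01980163  0.15011745] [-0.0520232   0.0974038   0.19766742]
 z0.155 x med -0.0957 y -0.0126..0.0943
 z0.165 x med -0.0917 y -0.0198..0.0926
 z0.175 x med -0.0879 y -0.0179..0.0974
 z0.185 x med -0.0839 y -0.0101..0.0937
 z0.195 x med -0.0827 y -0.0154..0.0914
 box/bar white pct [[-0.2039, -0.0505, 0.1127], [-0.1393, 0.0416, 0.1225], [-0.0696, 0.0963, 0.1486]]
 front rim 71 [[-0.1949, -0.0964, 0.1382], [-0.1942, -0.0942, 0.1387], [-0.1929, -0.0079, 0.1436], [-0.1634, 0.089, 0.148]]
```

```bash
cat >> geo.py <<'E'
C=np.array([.6766,.144]);Y=np.radians(23.1)
cx=np.array([np.cos(Y),np.sin(Y),0]);cy=np.array([-np.sin(Y),np.cos(Y),0])
def W(x,y,z): return np.array([C[0],C[1],0])+x*cx+y*cy+np.array([0,0,z])
def rots():
    d=np.array([0,0,-1.])
    return [np.stack([d,np.cross(s*cx,d),s*cx],1) for s in(1,-1)]
H=(-.103,.1325)
def corner(th,r=.052,off=.0085): return H[0]-r*np.cos(th)+off*np.sin(th), H[1]+r*np.sin(th)+off*np.cos(th)
E
python3 - <<'E'
from geo import *
manip.set_gripper(0.0)
p=manip.current_ee_pos();manip.move_l([p[0],p[1],.32])
best=None
for R in rots():
    q=manip.inverse_kinematics(W(-.035,.04,.27),R);print(np.round(q,2) if q is not None else None,np.linalg.det(R))
    if q is not None:
        k=abs(np.array(q)[5])+np.abs(np.array(q)-manip.current_qpos()).max()
        if best is None or k<best[0]: best=(k,R)
R=best[1];np.save("R.npy",R)
manip.move_ptp(W(-.035,.04,.27),R)
manip.move_l(W(-.035,.04,.178),max_speed=.1)
print(manip.current_ee_pos(),W(-.035,.04,.178),manip.current_force(),manip.current_time())
snap("side","s1");snap("top","t1")
a=cv2.resize(cv2.imread("pics/s1.png")[110:235,245:405],None,fx=5,fy=5)
cv2.imwrite("pics/s1c.png",a[:600])
E
```

```text
[ 0.19  0.5   1.32 -0.    1.31 -1.79] 1.0
[ 0.19  0.5   1.32 -0.    1.31  1.36] 1.0
[0.62908174 0.16712818 0.17873422] [0.62871276 0.16706106 0.178     ] [1.18017458 0.13394435 0.21255245] 6.3333
```

View pics/s1c.png

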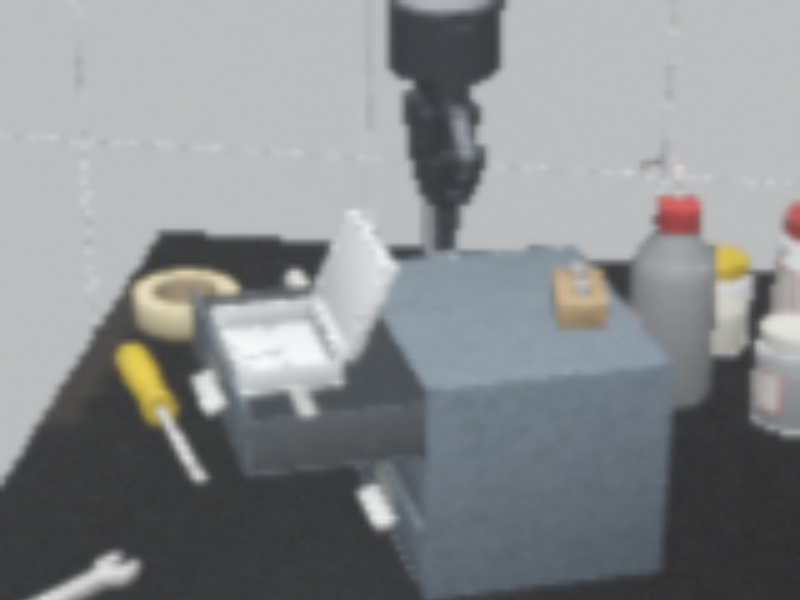

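Tip at (440,250) is behind the lid edge (about (375,240)) and clear of the cabinet top, as planned. The next step sweeps the lid over.

Run:
```python
from geo import *
for th in [2.0,1.75,1.5,1.25,1.0,.8,.6,.42,.27,.14,.04,-.03]:
    x,z=corner(th); 
    manip.move_l(W(x+.011,.04,z),max_speed=.05)
    f=np.array(manip.current_force());print(th,round(x+.011,4),round(z,4),"fx %.1f fy %.1f fz %.1f"%(f@cx,f@cy,f[2]),np.round(np.array(manip.current_ee_pos())[2],4))
manip.dwell(.2);print(manip.current_force(),manip.current_ee_pos(),manip.current_time())
snap("side","s2")
a=cv2.resize(cv2.imread("pics/s2.png")[110:235,245:405],None,fx=5,fy=5)
cv2.imwrite("pics/s2c.png",a[:600])
```

```text
2.0 -0.0626 0.1762 fx -1.0 fy 0.2 fz -0.1 0.1764
1.75 -0.0744 0.1822 fx -0.5 fy 0.3 fz 0.3 0.1825
1.5 -0.0872 0.185 fx -0.2 fy -0.4 fz 0.8 0.1851
1.25 -0.1003 0.1845 fx -0.1 fy -1.3 fz -0.0 0.1846
1.0 -0.1129 0.1808 fx 0.8 fy 0.7 fz 0.1 0.1809
0.8 -0.1221 0.1757 fx 0.4 fy 0.3 fz 0.4 0.1756
0.6 -0.1301 0.1689 fx -0.0 fy 0.9 fz 0.5 0.1686
0.42 -0.136 0.1615 fx 0.4 fy -0.2 fz 0.1 0.1612
0.27 -0.1398 0.1546 fx -0.5 fy -0.5 fz -0.4 0.1542
0.14 -0.1423 0.1482 fx -0.4 fy 0.6 fz -0.1 0.1478
0.04 -0.1436 0.1431 fx -0.0 fy 0.2 fz -0.2 0.1427
-0.03 -0.1442 0.1394 fx 0.0 fy 2.3 fz 18.5 0.1417
[-0.59017557  2.86974142 16.18474308] [0.53013256 0.12486087 0.14168739] 11.1583
```

View pics/s2c.png

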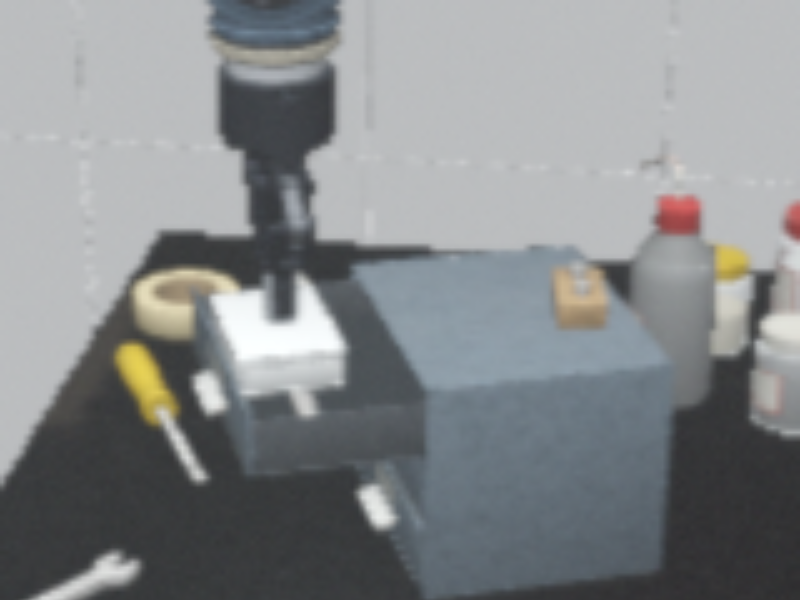

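The lid is shut: it lies flat in the picture, and contact came at z 0.1417 with 18 N. The drawer hasn't moved. Next: lift off, check the lid, push the drawer home.

Run:
```python
from geo import *
manip.move_l(W(-.144,.04,.2),max_speed=.1)
manip.move_l(W(-.24,0,.2))
_=snap("top","t2")
z=np.load("t2.npz");P=z["P"];L=np.stack([(P-W(0,0,0))@cx,(P-W(0,0,0))@cy,P[...,2]],-1)
m=(z["im"].min(-1)>150)&(L[...,0]<-.08)&(L[...,0]>-.185)&(L[...,1]>-.02)&(L[...,1]<.1)&(P[...,2]>.13)&(P[...,2]<.22)
p=L[m];A=np.c_[p[:,:2],np.ones(len(p))];c=np.linalg.lstsq(A,p[:,2],rcond=None)[0];print("lid n",len(p),"slope",c,"z med",np.median(p[:,2]),p.min(0),p.max(0))
manip.move_l(W(-.24,0,.128),max_speed=.12)
manip.move_l(W(-.21,0,.128),max_speed=.08)
for x,s in [(-.195,.04),(-.11,.05),(-.098,.03),(-.094,.02),(-.092,.01),(-.090,.01),(-.088,.01),(-.086,.01),(-.084,.01)]:
    manip.move_l(W(x,0,.128),max_speed=s)
    f=np.array(manip.current_force());e=(np.array(manip.current_ee_pos())-W(0,0,0))
    print(x,"real x %.4f fx %.1f fy %.1f fz %.1f"%(e@cx,f@cx,f@cy,f[2]))
    if abs(f@cx)>15: break
manip.dwell(.3);print(manip.current_force(),manip.current_time())
snap("side","s3")
a=cv2.resize(cv2.imread("pics/s3.png")[110:235,245:405],None,fx=5,fy=5)
cv2.imwrite("pics/s3c.png",a[:600])
```

```text
lid n 490 slope [-1.55582828e-02 -1.26064283e-04  1.39356490e-01] z med 0.14152782081474113 [-0.16832782 -0.01022428  0.13012055] [-0.11112782  0.09438423  0.14905221]
-0.195 real x -0.1949 fx 0.6 fy 0.2 fz -0.8
-0.11 real x -0.1101 fx 0.8 fy 0.4 fz 0.6
-0.098 real x -0.0979 fx -0.1 fy -0.2 fz 0.5
-0.094 real x -0.0939 fx -0.2 fy -0.8 fz -0.0
-0.092 real x -0.0919 fx 0.6 fy -0.0 fz 0.0
-0.09 real x -0.0917 fx -11.2 fy -0.4 fz 8.3
-0.088 real x -0.0916 fx -24.4 fy -0.3 fz 16.9
[-22.02503557  -9.4392161   15.69573883] 18.7583
```

View pics/s3c.png

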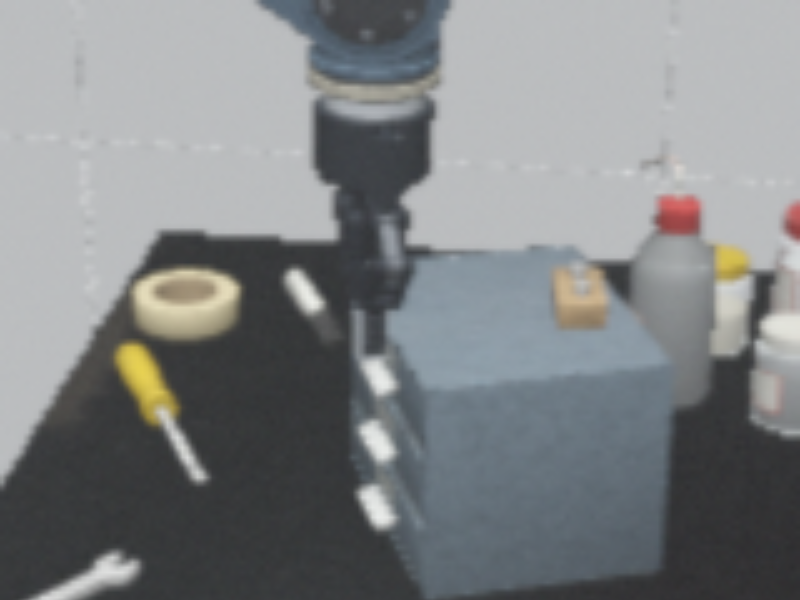

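The drawer stopped hard at x = -0.0916 (expected -0.091 for home), and its handle lines up with the two below. Now I back off, check and hand in.

Run:
```python
from geo import *
manip.move_l(W(-.13,0,.128),max_speed=.04)
manip.move_l(W(-.17,0,.22),max_speed=.12)
manip.move_l(W(-.3,-.05,.3))
manip.dwell(.3);print(manip.current_force(),manip.current_time())
snap("side","s4");snap("top","t4")
a=cv2.resize(cv2.imread("pics/s4.png")[110:235,245:405],None,fx=4,fy=4)
cv2.imwrite("pics/s4c.png",a)
for t in("s4","t4"):
    z=np.load(t+".npz");P=z["P"];D=P-W(0,0,0);x=D@cx;y=D@cy
    m=(abs(y)<.09)&(x<-.06)&(x>-.12)&(P[...,2]>.122)&(P[...,2]<.147);print(t,m.sum(),np.percentile(x[m],[5,50,95]) if m.any() else 0)
manip.sign_off()
```

```text
[ 0.33682536 -0.33182872 -0.74744684] 22.5083
s4 98 [-0.08284907 -0.08165926 -0.08023323]
t4 113 [-0.08150233 -0.08076961 -0.06587483]
the job is handed in; nothing more can be done
```

View pics/s4c.png

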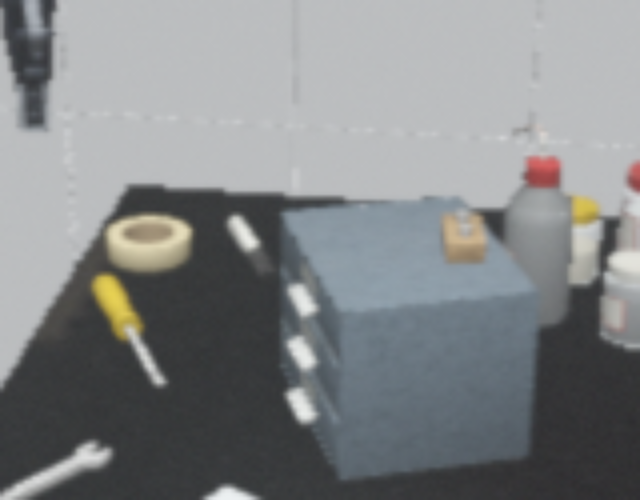

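The lid is shut, the drawer is fully home, and I handed the job in at about 22.5 s of the 48 s allowed. I tipped the lid over with the closed fingertip and pressed it down at about 18 N while the drawer was still out. Then I pushed the drawer in by the flat face above its handle until it hit its stop at about 24 N.

- **Lid:** before I pushed the drawer in, its top measured z ≈ 0.1415 m (0.141 expected when shut), with a slope of about 0.016. It can't be seen now that the drawer is closed, so I haven't rechecked it since.
- **Drawer:** the front measures x ≈ -0.081 to -0.082 m in the cabinet's frame, and flush is about -0.080. That is within the camera's accuracy, and the top handle lines up with the two below.
- **Box and bar:** in the pictures neither was lifted or tipped, but like the lid they are hidden inside the closed drawer.
- **Other things:** the last picture shows the tape, screwdriver, marker and wooden die block where they were. The spanner is only partly in that view, and the stopwatch and weight are outside it, but the arm did not go near those three at working height.
- **Robot:** it stands clear, with no force on the tool beyond noise.

One reading I didn't expect was about 17 N upward on the tool at the drawer's stop. It was gone once I backed off. No check failed.

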